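# Re-index a focusing stage with its freewheel lever

### The arm

A 6-joint arm with a two-finger parallel gripper is mounted at the origin on the work surface. World frame = base frame: x ahead of the robot, y to its left, z up, the work surface at z = 0. Lengths are in m, angles in rad, forces in N, time in s.
With the tool pointing down it reaches from about 0.325 to 0.85 m from the base axis. Payload 15.5 kg.
Tool frame: the origin (TCP) lies between the finger pads; the fingertips stand r.tip_extent ahead of it and the grasp point (between the pads) lies 6 mm ahead of it (r.tip_extent is the distance from the TCP to the fingertips, in m); x points along the fingers, y is the direction in which the jaws open and shut, and the axes are right-handed (so a half turn about x gives the same grasp; the last joint's range is limited). The gripper opens to 91 mm and grips with 3 to 60 N. Pads are 32 mm wide; open, the fingers measure 118 mm over their backs; the gripper's body (76 mm by 178 mm) begins 60 mm behind the grasp point.
Start: joints at [-1.256, 0.494, 1.345, -0, 1.302, -0.096], TCP at [0.25, -0.573, 0.239] pointing down, gripper open.
Joint ranges: [-2.91, 2.91], [-0.82, 2.16], [0.22, 2.67], [-1.22, 4.37], [0.12, 2.79], [-3.08, 3.08]. Speed limits (rad/s): [1.89, 1.89, 2.57, 3.01, 3.01, 3.01].

### API

Orientations are given as a unit quaternion [x, y, z, w].
In Python, from plant import r gives the robot as it stands.
- The arm moves only by the tool send_rows, never from a script. Its argument "commands" is a list of rows, each a list of 3 entries, a list of its own where there are three numbers: the shift along the tool's x, y, z in cm, then the turn, a rotation vector about the tool's x, y, z in rad, then the closure, from 0 (fully open) to 1 (shut). In form: [[[dx, dy, dz], [ax, ay, az], hand], ...]. A call has 1 to 5 rows; each row shifts and turns the commanded pose from where the row before left it, along the tool's axes as they then stand; what a row does not reach is not made up. A row lasts 1/12 s, in which the tool goes at most 41.7 mm and 7.16 degrees, less where a joint would pass 70% of its speed; a pose out of reach is approached as far as the arm can. A call with a gripper value outside its range is refused whole. The fingers move at their own pace and stop on an object; the grip force is fixed at half the most. Time passes only in rows, so rows that do not move let the fingers close. It gives the time, the measured TCP pose, the force and the opening at its end, in the units of the state.
- r.read_state(): the state, without advancing time (a new reading comes with each control period).
- r.camera(name): name is "scene" or "top"; returns the picture (400x640x3 uint8, red, green, blue); there is no depth.
- r.camera_info(name): a dict with "fx", "fy", "cx", "cy" (pixels), "eye" and "attitude" of the camera in the world. Camera axes: x right, y down, z forward; pixel columns grow to the right and rows downward; lengths in m; the calibration is good to about 2 mm. A picture is of the moment at which its call begins. camera_info takes no time and is no camera call.
- r.hand_in(): hands the job in, once; it reports no verdict.
The state is a dict: "time_s": time; "q": joint angles; "dq": joint speeds; "effort": joint torques, N m; "eef_pos": TCP position; "ee_rot": TCP orientation; "wrist_force": force on the tool from outside, world axes, zero at the start; "moment": the same for the moment, N m; "gripper_width": finger opening in m.
Only numpy, scipy, OpenCV 4.12 (cv2) and the standard library are available. Lean on these libraries where they do the work, as an engineer would, in place of code of your own. Each camera call takes 0.05 s, during which the arm holds its last target.

### The job

Check the freewheel on this focusing slide both ways. First swing the lever by its upright grip clockwise (seen from above) all the way back to its stop: it should spin loose and leave the stage where it is. Then swing it the other way, so that it grips and drives the stage along, until the stage's pointer is level with the tall pointed index post (not the low square one), and let go; work only the lever and do not push the stage itself.

Things in the scene. Friction and masses are not known exactly. Their poses are not given: they have to be found in the camera images.
- base: Slide fixture fixed to the desk: dark plate 225 x 270 x 12 mm with a brass dovetail bed, a toothed wheel and the lever. Origin on the desk surface under the lever's vertical pivot; x runs from the pivot across the bed (roughly away from the robot), y along the bed, z up. Its yaw varies.
- lever (a joint): Lever angle (rad), anticlockwise from above; 0: arm along base -x; stops at -1.1 and 1.1; starts at 0.7 to 1.0. Arm top 66 mm above the desk. Ratchet: clockwise it runs loose (under 1.5 N at the grip); anticlockwise it grips after up to 0.27 rad lost motion and drives the stage to base +y, 40 mm per rad, 2 to 4 N at the grip. Lever and stage stay where left.
- lever_grip (a point): Middle of the upright round grip on the lever's end: aluminium post 18 mm in diameter, from 66 to 116 mm above the desk. This point is on its axis at 91 mm height, 100 mm from the pivot axis. The grip is rigid with the lever; all is free round it above the arm. x axis: from grip to pivot.
- stage: Sliding stage: brass plate 70 x 74 x 14 mm with an aluminium ring on top and a toothed steel rack on the wheel's side. Slides only along base y, 85 mm towards +y from its start; axes parallel to base. Origin at the centre of its underside, 30 mm above the desk; its steel pointer sticks out 52 mm along +x at the origin's y.
- tall_post: Target: round brass index post 12 mm thick, 62 mm tall, pointed top, fixed on the plate at base x = 158 mm, 28 to 64 mm further along base +y than the stage at the start. Origin at its foot, 12 mm above the desk, axes parallel to base. The low square post (22 mm tall) in the same row, before or after it, is not the target. Pointer level: same base y.

How it is judged:
By the outcome, as a careful person would: the job done as asked, in the order asked, and still so for the second after the job is handed in, with the robot touching nothing.
It also fails if it takes over 48 s, if anything falls off the work surface, if the arm or the gripper's body presses on something with over 40 N, if the wrist force passes 120 N, or if a joint passes its speed limit or range.

## Working session

There is one attempt and no reset: what is moved stays moved. The work goes in short steps, Python scripts to look and compute and a tool call to move; the robot and the scene stay as the last step left them, time stands still between calls to the robot, and variables do not carry over. Pictures are saved under pics/ and viewed, and the job is handed in when it is done.

Besides the shell and the picture viewer there is one more tool, called in YAML: its name, and indented under it one key for each argument. send_rows: Moves the arm, as the interface text tells. Its arguments: {"type":"object","properties":{"commands":{"type":"array"}},"required":["commands"]}

```bash
mkdir -p pics; ls
python3 - <<'E'
from plant import r
import cv2
s=r.read_state()
for k in s: print(k,s[k])
print(r.tip_extent)
for n in("scene","top"):
    cv2.imwrite(f"pics/{n}0.png",r.camera(n)[:,:,::-1]); print(r.camera_info(n))
E
```

```text
pics
time_s 0.0
q [-1.25549215e+00  4.94191395e-01  1.34615034e+00 -1.19820274e-06
  1.30248519e+00 -9.54580109e-02]
dq [-5.12482421e-04 -6.74101878e-04 -1.00330029e-03  1.43278870e-03
 -1.16941220e-03  2.93566194e-05]
effort [-1.98902671e-03 -8.78825569e+01 -3.81853294e+01  7.05697644e-02
  5.33965963e-02 -1.64972867e-04]
eef_pos [ 0.24948328 -0.57265853  0.23832663]
ee_rot [-0.69219732 -0.14464132  0.69229388 -0.14377392]
wrist_force [0.27267596 0.21557033 0.01374594]
moment [0.06218102 0.01789953 0.0402483 ]
gripper_width 0.0911804584681412
0.025
{'fx': 483.4108532739506, 'fy': 483.4108532739506, 'cx': 321.81700160647995, 'cy': 201.25638691053544, 'eye': array([1.12241108, 0.05862656, 0.54896528]), 'attitude': array([ 0.6190979 ,  0.67726563, -0.29884969, -0.26214104])}
{'fx': 396.6990101972166, 'fy': 396.6990101972166, 'cx': 315.2338047684055, 'cy': 199.98997040489243, 'eye': array([0.55102767, 0.01834509, 0.72043336]), 'attitude': array([-0.70543004,  0.70740782, -0.02915346,  0.03305621])}
```

View pics/scene0.png

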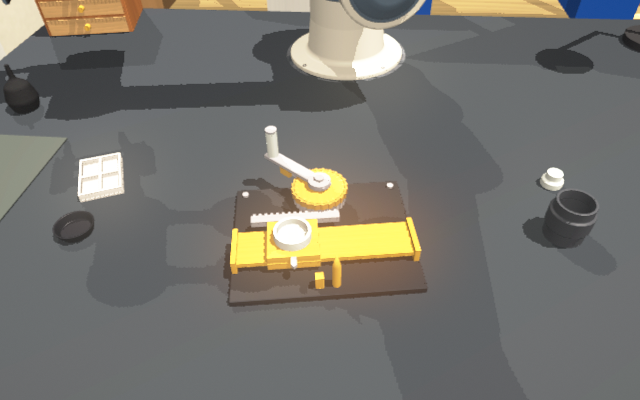

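View pics/top0.png

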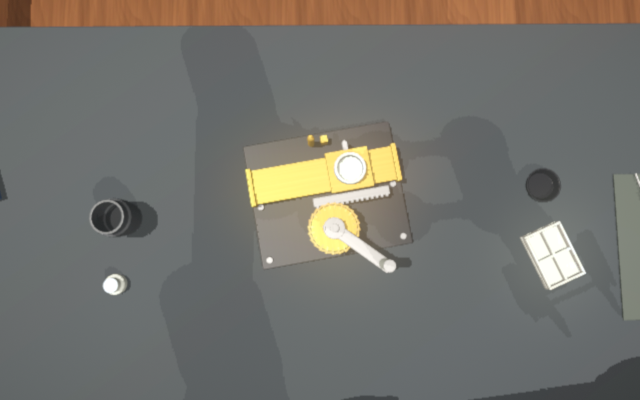

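```bash
cat > h.py <<'E'
import numpy as np, cv2
from scipy.spatial.transform import Rotation as R
from plant import r
def ray(n,u,v):
    c=r.camera_info(n); d=np.array([(u-c['cx'])/c['fx'],(v-c['cy'])/c['fy'],1])
    return np.array(c['eye']),R.from_quat(c['attitude']).apply(d)
def onz(n,u,v,z):
    e,d=ray(n,u,v); return e+d*(z-e[2])/d[2]
def proj(n,p):
    c=r.camera_info(n); q=R.from_quat(c['attitude']).inv().apply(np.array(p)-c['eye'])
    return np.array([c['fx']*q[0]/q[2]+c['cx'],c['fy']*q[1]/q[2]+c['cy']])
E
python3 - <<'E'
from h import *
a=cv2.imread('pics/top0.png')[110:285,235:425]; cv2.imwrite('pics/topz.png',cv2.resize(a,None,fx=4,fy=4,interpolation=cv2.INTER_CUBIC)[:600+100])
a=cv2.imread('pics/scene0.png')[115:305,220:430]; cv2.imwrite('pics/scz.png',cv2.resize(a,None,fx=3,fy=3,interpolation=cv2.INTER_CUBIC))
a=cv2.imread('pics/top0.png')[110:285,235:425]; cv2.imwrite('pics/topz.png',cv2.resize(a,None,fx=3.4,fy=3.4,interpolation=cv2.INTER_CUBIC))
E
```

```text
(no output)
```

View pics/topz.png

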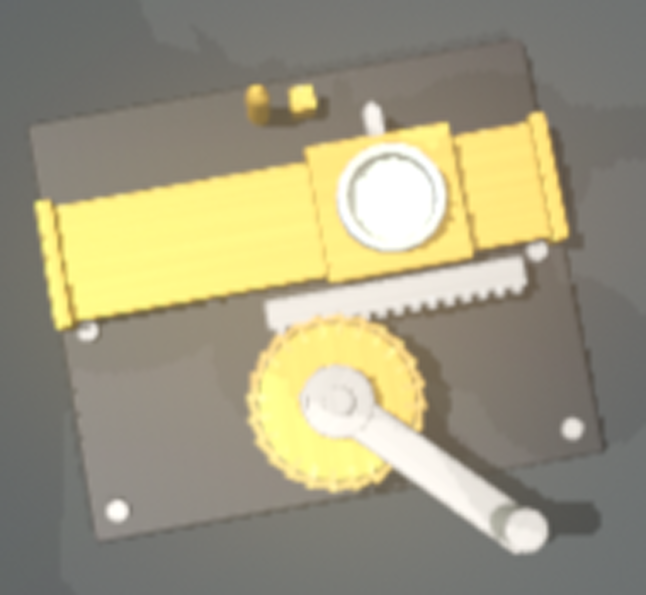

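View pics/scz.png

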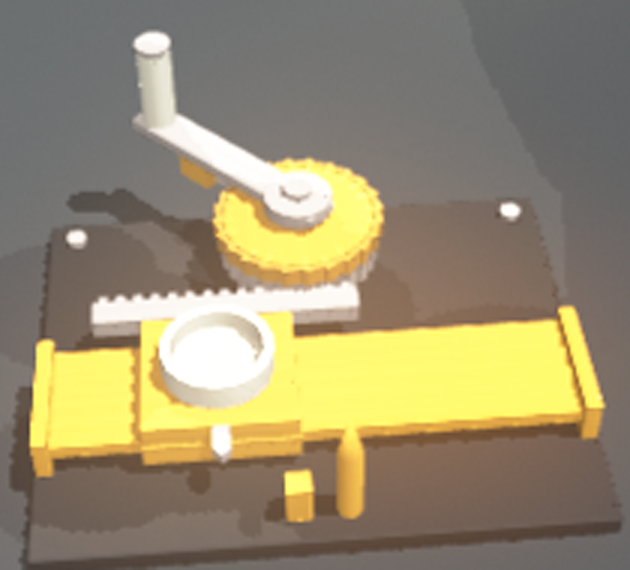

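Run:
```python
from h import *
f=lambda x,y:((x+.5)/3.4+235-.5,(y+.5)/3.4+110-.5)
g=lambda x,y:((x+.5)/3+220-.5,(y+.5)/3+115-.5)
P={}
for k,(p,z) in dict(c1=((32,126),.012),c2=((523,40),.012),c3=((604,452),.012),c4=((99,540),.012),piv=((339,400),.07),grip=((526,529),.116),post_tip=((256,90),.074),post_foot=((261,122),.012),ptr=((372,104),.037),ringc=((391,197),.055),s1=((305,147),.044),s2=((449,123),.044),s3=((473,258),.044),s4=((329,282),.044)).items():
    P[k]=onz('top',*f(*p),z); print(k,P[k].round(4))
e=P['c1']-P['c2'];e2=P['c4']-P['c3'];e3=P['s1']-P['s2'];e4=P['s4']-P['s3']
for v in(e,e2,e3,e4): print(np.linalg.norm(v),np.arctan2(-v[0],v[1]))
print('scene')
for k,p,z in (('grip',(152,42),.116),('piv',(297,190),.07),('ptr',(221,445),.037),('tip',(350,432),.074),('foot',(350,515),.012)):
    print(k,onz('scene',*g(*p),z).round(4))
```

```text
c1 [0.7111 0.1512 0.012 ]
c2 [ 0.7569 -0.1117  0.012 ]
c3 [ 0.5372 -0.1498  0.012 ]
c4 [0.4923 0.1134 0.012 ]
piv [ 0.5635 -0.0093  0.07  ]
grip [ 0.5054 -0.0898  0.116 ]
post_tip [0.7145 0.0304 0.074 ]
post_foot [0.7128 0.0289 0.012 ]
ptr [ 0.7163 -0.0287  0.037 ]
ringc [ 0.6647 -0.0365  0.055 ]
s1 [0.6925 0.006  0.044 ]
s2 [ 0.7046 -0.0674  0.044 ]
s3 [ 0.6353 -0.0785  0.044 ]
s4 [ 0.6234 -0.0058  0.044 ]
0.2668438130330772 0.17262123926665973
0.26700566367987605 0.1687434042939071
0.07437239326090851 0.16376605585009663
0.07370693664332449 0.16284546665032953
scene
grip [ 0.5047 -0.0883  0.116 ]
piv [ 0.5633 -0.0073  0.07  ]
ptr [ 0.7053 -0.0283  0.037 ]
tip [0.7238 0.0316 0.074 ]
foot [0.7207 0.0317 0.012 ]
```

```bash
cat >> h.py <<'E'
piv=np.array([.5634,-.0083]); yaw=.166
def lev(th):  # grip xy
    a=yaw+np.pi+th; return piv+.1*np.array([np.cos(a),np.sin(a)])
def tgt(th,sgn,z=.099,R0=.1):
    # x down, y = sgn * anticlockwise tangent
    a=yaw+np.pi+th; rad=np.array([np.cos(a),np.sin(a),0]); t=sgn*np.array([-np.sin(a),np.cos(a),0])
    x=np.array([0,0,-1.]); M=np.stack([x,t,np.cross(x,t)],1)
    return np.r_[lev(th),z],M
def delta(p,M):
    s=r.read_state(); A=R.from_quat(s['ee_rot']).as_matrix()
    return (A.T@(p-s['eef_pos'])*100).round(2), R.from_matrix(A.T@M).as_rotvec().round(3)
E
python3 - <<'E'
from h import *
s=r.read_state(); print(R.from_quat(s['ee_rot']).as_matrix().round(3))
g=np.array([.505,-.089])-piv; print(np.linalg.norm(g), np.arctan2(g[1],g[0])-yaw+np.pi)
for sg in(1,-1): print(sg,delta(*tgt(.77,sg,.2)))
E
```

```text
[[-0.     0.399 -0.917]
 [ 0.001 -0.917 -0.399]
 [-1.    -0.001 -0.   ]]
0.09961450697564085 0.778361833906704
1 (array([  3.88, -34.19, -42.67]), array([-0.525, -0.   ,  0.001]))
-1 (array([  3.88, -34.19, -42.67]), array([2.616e+00, 1.000e-03, 1.000e-03]))
```

send_rows:
  commands:
    - [[0,-2.28,-2.84],[0,0,0],0]
    - [[0,-2.28,-2.84],[-0.05,0,0],0]
    - [[0,-2.4,-2.7],[-0.05,0,0],0]
    - [[0,-2.5,-2.6],[-0.05,0,0],0]
    - [[0,-2.6,-2.5],[-0.05,0,0],0]

```text
time_s: 0.52
eef_pos: [0.3152, -0.4035, 0.2386]
ee_rot: [0.674, 0.214, -0.674, 0.213]
wrist_force: [-0.1, -0.6, -0.3]
gripper_width: 0.0911
```

Run:
```python
from h import *
print(delta(*tgt(.78,1,.2)), r.read_state()['q'].round(3))
```

```text
(array([  3.87, -14.77, -33.59]), array([-0.333, -0.   ,  0.   ])) [-1.024  0.336  1.62   0.     1.186 -0.067]
```

send_rows:
  commands:
    - [[0.4,-1.5,-3.4],[0,0,0],0]
    - [[0.4,-1.5,-3.4],[0,0,0],0]
    - [[0.4,-1.5,-3.4],[0,0,0],0]
    - [[0.4,-1.5,-3.4],[0,0,0],0]
    - [[0.4,-1.5,-3.4],[0,0,0],0]

```text
time_s: 0.93
eef_pos: [0.4114, -0.2445, 0.2187]
ee_rot: [-0.674, -0.213, 0.674, -0.212]
wrist_force: [1.1, -0.1, -0.2]
gripper_width: 0.0914
```

send_rows:
  commands:
    - [[0,-1.5,-3.4],[0,0,0],0]
    - [[0,-1.5,-3.4],[0,0,0],0]
    - [[0,-1.5,-3.0],[-0.11,0,0],0]
    - [[0,0,0],[-0.11,0,0],0]
    - [[0,0,0],[-0.11,0,0],0]

```text
time_s: 1.35
eef_pos: [0.4661, -0.1513, 0.2187]
ee_rot: [-0.629, -0.323, 0.629, -0.323]
wrist_force: [-0.8, -0.4, -1.0]
gripper_width: 0.0911
```

Run:
```python
from h import *
print(delta(*tgt(.78,1,.2)), r.read_state()['q'].round(3))
```

```text
(array([ 1.87, -0.44, -7.29]), array([ 0.003, -0.   ,  0.001])) [-0.436  0.33   1.697  0.     1.116  0.185]
```

send_rows:
  commands:
    - [[0,-0.1,-2.5],[0,0,0],0]
    - [[0,-0.1,-2.5],[0,0,0],0]
    - [[0,-0.1,-2.2],[0,0,0],0]
    - [[0,0,0],[0,0,0],0]
    - [[0,0,0],[0,0,0],0]

```text
time_s: 1.77
eef_pos: [0.5056, -0.0925, 0.2186]
ee_rot: [-0.63, -0.321, 0.63, -0.321]
wrist_force: [0.4, 0.0, -0.1]
gripper_width: 0.0912
```

Run:
```python
from h import *
print(delta(*tgt(.78,1,.1)), r.read_state()['q'].round(3))
```

```text
(array([11.86, -0.23, -0.21]), array([-0.003,  0.   ,  0.   ])) [-0.297  0.362  1.642 -0.     1.138  0.331]
```

send_rows:
  commands:
    - [[3,-0.2,-0.2],[0,0,0],0]
    - [[3,0,0],[0,0,0],0]
    - [[3,0,0],[0,0,0],0]
    - [[2.8,0,0],[0,0,0],0]
    - [[0,0,0],[0,0,0],0.72]

```text
time_s: 2.18
eef_pos: [0.5021, -0.0905, 0.0969]
ee_rot: [-0.629, -0.322, 0.632, -0.319]
wrist_force: [-2.1, 0.3, -0.6]
gripper_width: 0.0872
```

send_rows:
  commands:
    - [[0,0,0],[0,0,0],0.72]
    - [[0,0,0],[0,0,0],0.72]
    - [[0,0,0],[0,0,0],0.72]
    - [[0,0,0],[0,0,0],0.72]
    - [[0,0,0],[0,0,0],0.72]

```text
time_s: 2.6
eef_pos: [0.5056, -0.0907, 0.1021]
ee_rot: [0.631, 0.32, -0.63, 0.321]
wrist_force: [-0.7, -0.1, -0.4]
gripper_width: 0.0544
```

Run:
```python
from h import *
print(delta(*tgt(.78,1,.1)), r.read_state()['q'].round(3))
a=r.camera("top")[:,:,::-1]; cv2.imwrite('pics/t1.png',a)
b=r.camera("scene")[:,:,::-1]
cv2.imwrite('pics/t1z.png',np.hstack([cv2.resize(a[110:300,235:435],(400,380)),cv2.resize(b[80:270,220:420],(400,380))]))
```

```text
(array([ 0.21, -0.13, -0.06]), array([-0.005, -0.001, -0.002])) [-0.294  0.526  1.769 -0.     0.845  0.336]
```

View pics/t1z.png

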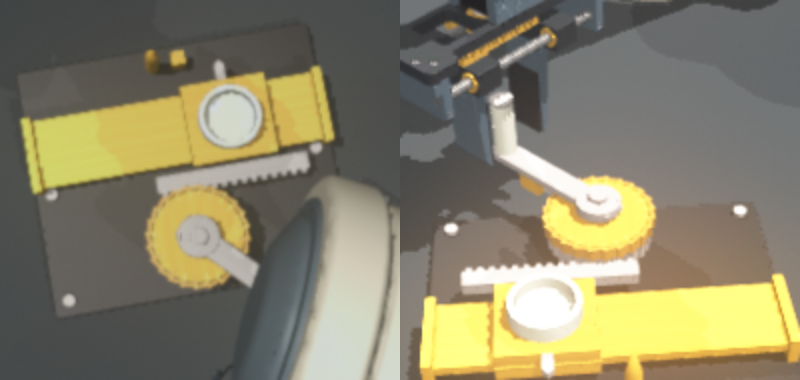

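The right half shows the upright grip between the open fingers and the lever untouched. I'll let the cage finish closing.

send_rows:
  commands:
    - [[0.1,-0.1,0],[0,0,0],0.74]
    - [[0,0,0],[0,0,0],0.74]
    - [[0,0,0],[0,0,0],0.74]
    - [[0,0,0],[0,0,0],0.74]
    - [[0,0,0],[0,0,0],0.74]

```text
time_s: 3.12
eef_pos: [0.5043, -0.0898, 0.0999]
ee_rot: [-0.63, -0.321, 0.63, -0.32]
wrist_force: [-0.7, -0.2, -0.3]
gripper_width: 0.0241
```

Run:
```python
from h import *
print(delta(*tgt(.78,1,.1)), r.read_state()['wrist_force'])
d=.1;print('per row 0.1rad', 10*np.sin(d),10*(1-np.cos(d)))
```

```text
(array([-0.01,  0.03, -0.07]), array([-0.005,  0.   ,  0.   ])) [-0.71860116 -0.17881836 -0.25638024]
per row 0.1rad 0.9983341664682815 0.049958347219741794
```

send_rows:
  commands:
    - [[0,-1.0,-0.05],[0.1,0,0],0.74]
    - [[0,-1.0,-0.05],[0.1,0,0],0.74]
    - [[0,-1.0,-0.05],[0.1,0,0],0.74]
    - [[0,-1.0,-0.05],[0.1,0,0],0.74]
    - [[0,0,0],[0,0,0],0.74]

```text
time_s: 3.53
eef_pos: [0.4762, -0.0594, 0.0999]
ee_rot: [-0.682, -0.187, 0.682, -0.187]
wrist_force: [0.2, -0.4, -0.0]
gripper_width: 0.0237
```

Run:
```python
from h import *
print(delta(*tgt(.38,1,.1)), r.read_state()['q'].round(2))
a=r.camera("top")[:,:,::-1]
b=r.camera("scene")[:,:,::-1]
cv2.imwrite('pics/t2z.png',np.hstack([cv2.resize(a[110:300,235:435],(400,380)),cv2.resize(b[80:270,220:420],(400,380))]))
```

```text
(array([-0.01,  0.15, -0.11]), array([-0.01 ,  0.001,  0.001])) [-0.25  0.5   1.85  0.    0.8   0.79]
```

View pics/t2z.png

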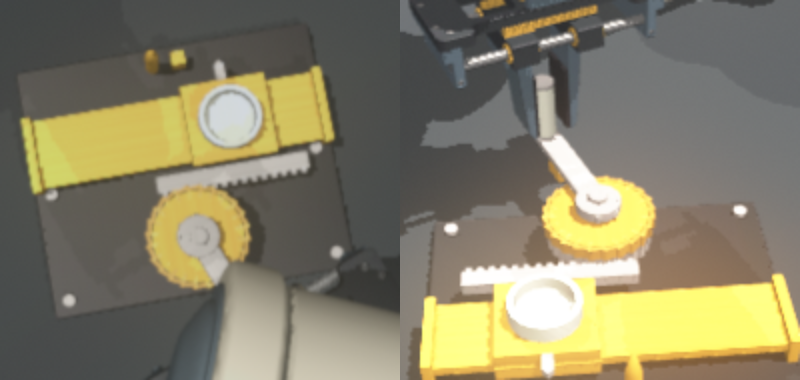

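The lever follows and the stage (pointer at about 219,68 in the crop) has not moved. I'll keep going.

send_rows:
  commands:
    - [[0,-1.0,-0.05],[0.1,0,0],0.74]
    - [[0,-1.0,-0.05],[0.1,0,0],0.74]
    - [[0,-1.0,-0.05],[0.1,0,0],0.74]
    - [[0,-1.0,-0.05],[0.1,0,0],0.74]
    - [[0,-1.0,-0.05],[0.1,0,0],0.74]

```text
time_s: 4.05
eef_pos: [0.4636, -0.0132, 0.0999]
ee_rot: [0.707, 0.014, -0.707, 0.014]
wrist_force: [-0.1, -1.9, 0.5]
gripper_width: 0.0234
```

send_rows:
  commands:
    - [[0,-1.0,-0.05],[0.1,0,0],0.74]
    - [[0,-1.0,-0.05],[0.1,0,0],0.74]
    - [[0,-1.0,-0.05],[0.1,0,0],0.74]
    - [[0,-1.0,-0.05],[0.1,0,0],0.74]
    - [[0,0,0],[0,0,0],0.74]

```text
time_s: 4.47
eef_pos: [0.4705, 0.027, 0.0999]
ee_rot: [0.696, -0.127, -0.695, -0.127]
wrist_force: [0.4, -0.3, -0.4]
gripper_width: 0.0237
```

Run:
```python
from h import *
print(delta(*tgt(-.52,1,.1)), delta(*tgt(-1.1,1,.1)),r.read_state()['q'].round(2))
```

```text
(array([-0.01,  0.09,  0.06]), array([-0.007, -0.001,  0.   ])) (array([-0.  , -5.41, -1.54]), array([ 0.573, -0.001,  0.001])) [-0.07  0.49  1.87  0.    0.78  1.86]
```

send_rows:
  commands:
    - [[0,-1.0,-0.05],[0.1,0,0],0.74]
    - [[0,-1.0,-0.05],[0.1,0,0],0.74]
    - [[0,-1.0,-0.05],[0.1,0,0],0.74]
    - [[0,-1.0,-0.05],[0.1,0,0],0.74]
    - [[0,-1.0,-0.05],[0.1,0,0],0.74]

```text
time_s: 4.88
eef_pos: [0.498, 0.0666, 0.0998]
ee_rot: [-0.643, 0.294, 0.643, 0.294]
wrist_force: [-0.7, -0.6, -0.7]
gripper_width: 0.0237
```

send_rows:
  commands:
    - [[0,-0.3,0],[0.03,0,0],0.74]
    - [[0,-0.3,0],[0.03,0,0],0.74]
    - [[0,-0.3,0],[0.03,0,0],0.74]
    - [[0,-0.2,0],[0.0,0,0],0.74]
    - [[0,0,0],[0,0,0],0.74]

```text
time_s: 5.3
eef_pos: [0.5058, 0.0726, 0.0996]
ee_rot: [-0.629, 0.322, 0.631, 0.32]
wrist_force: [-5.3, -6.9, 4.1]
gripper_width: 0.0237
```

Run:
```python
from h import *
print(delta(*tgt(-1.1,1,.1)),r.read_state()['q'].round(2),r.read_state()['wrist_force'],r.read_state()['moment'])
a=r.camera("top")[:,:,::-1]
b=r.camera("scene")[:,:,::-1]
cv2.imwrite('pics/t3z.png',np.hstack([cv2.resize(a[110:300,235:435],(400,380)),cv2.resize(b[80:270,220:420],(400,380))]))
```

```text
(array([-0.03,  0.18,  0.07]), array([-0.009,  0.   , -0.002])) [ 0.03  0.53  1.77 -0.    0.84  2.54] [-5.34675608 -6.88980318  4.12878853] [-1.03770444  0.80413704 -0.01634269]
```

View pics/t3z.png

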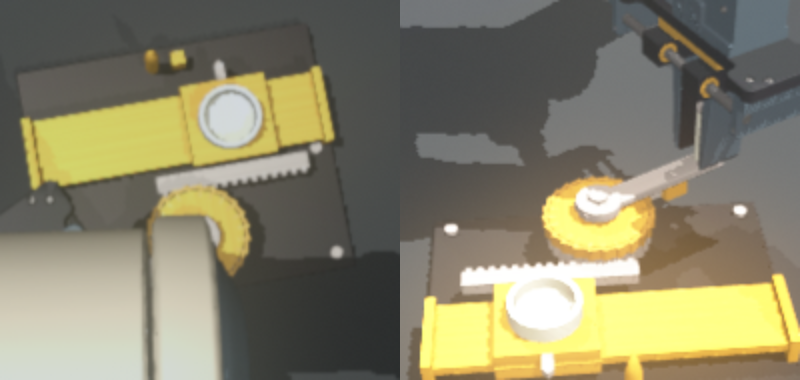

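send_rows:
  commands:
    - [[0,-0.1,0],[0,0,0],0.74]
    - [[0,0,0],[0,0,0],0.74]
    - [[0,0,0],[0,0,0],0.74]

```text
time_s: 5.65
eef_pos: [0.5059, 0.0728, 0.0996]
ee_rot: [-0.629, 0.322, 0.631, 0.32]
wrist_force: [-8.7, -11.7, 5.1]
gripper_width: 0.0237
```

Run:
```python
from h import *
print(delta(*tgt(-1.1,1,.1)),r.read_state()['wrist_force'])
```

```text
(array([-0.04,  0.2 ,  0.06]), array([-0.009,  0.001, -0.004])) [ -8.68071205 -11.74300917   5.14752549]
```

send_rows:
  commands:
    - [[0,0.8,-0.03],[-0.08,0,0],0.74]
    - [[0,0.8,-0.03],[-0.08,0,0],0.74]
    - [[0,0.8,-0.03],[-0.08,0,0],0.74]
    - [[0,0.8,-0.03],[-0.08,0,0],0.74]
    - [[0,0.8,-0.03],[-0.08,0,0],0.74]

```text
time_s: 6.07
eef_pos: [0.4801, 0.0447, 0.0999]
ee_rot: [0.682, -0.188, -0.682, -0.188]
wrist_force: [0.3, 3.5, -0.0]
gripper_width: 0.0236
```

send_rows:
  commands:
    - [[0,0.8,-0.03],[-0.08,0,0],0.74]
    - [[0,0.8,-0.03],[-0.08,0,0],0.74]
    - [[0,0.8,-0.03],[-0.08,0,0],0.74]
    - [[0,0.8,-0.03],[-0.08,0,0],0.74]
    - [[0,0,0],[0,0,0],0.74]

```text
time_s: 6.48
eef_pos: [0.4677, 0.0145, 0.0999]
ee_rot: [-0.703, 0.078, 0.703, 0.078]
wrist_force: [0.7, 1.4, -1.2]
gripper_width: 0.0238
```

```bash
cat >> h.py <<'E'
def look(n):
    a=r.camera("top")[:,:,::-1]; b=r.camera("scene")[:,:,::-1]
    cv2.imwrite(f'pics/{n}_top.png',a);cv2.imwrite(f'pics/{n}_sc.png',b)
    cv2.imwrite(f'pics/{n}.png',np.hstack([cv2.resize(a[110:300,235:435],(400,380)),cv2.resize(b[115:305,220:420],(400,380))]))
E
python3 - <<'E'
from h import *
look('t4')
s=r.read_state(); g=s['eef_pos'][:2]-piv
print(np.linalg.norm(g), (np.arctan2(g[1],g[0])-yaw+np.pi+np.pi)%(2*np.pi)-np.pi,s['wrist_force'])
print(delta(*tgt(-.38,1,.1)))
E
```

```text
0.09803310223783072 -0.40974405979831374 [-1.03758737 -0.52604039 -0.53898749]
(array([-0.  ,  0.29,  0.2 ]), array([-0.015, -0.   ,  0.   ]))
```

View pics/t4.png

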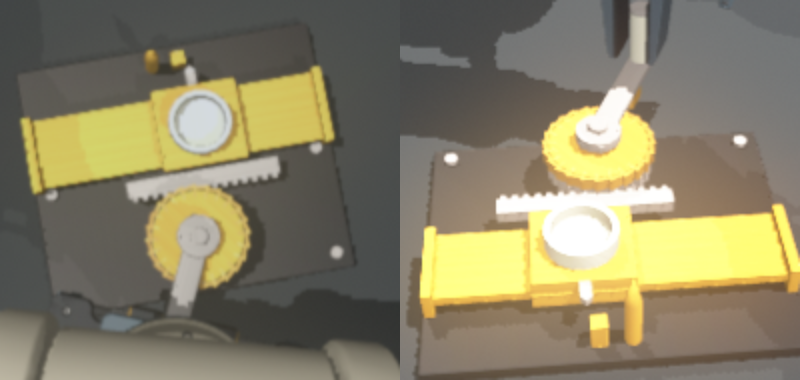

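```bash
cat >> h.py <<'E'
def zoom(n):
    a=cv2.imread(f'pics/{n}_top.png')[125:165,290:360]; b=cv2.imread(f'pics/{n}_sc.png')[225:300,270:360]
    a=cv2.resize(a,None,fx=8,fy=8,interpolation=cv2.INTER_NEAREST); b=cv2.resize(b,(560,467)[:1]+(280,) if 0 else None,fx=4,fy=4,interpolation=cv2.INTER_NEAREST)
    w=max(a.shape[1],b.shape[1]); o=np.zeros((a.shape[0]+b.shape[0],w,3),np.uint8); o[:a.shape[0],:a.shape[1]]=a; o[a.shape[0]:,:b.shape[1]]=b
    o=o[:620]; cv2.imwrite(f'pics/{n}_z.png',o[:600])
E
python3 -c "
from h import *
zoom('t4')"
```

```text
(no output)
```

View pics/t4_z.png

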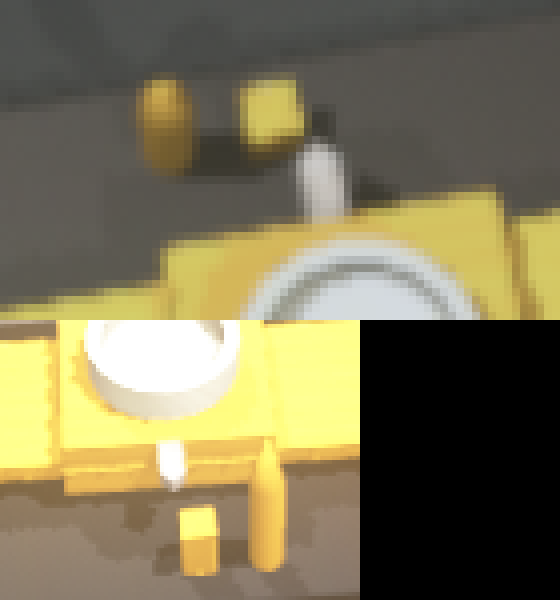

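```bash
cat >> h.py <<'E'
ex=np.array([np.cos(yaw),np.sin(yaw),0]); ey=np.array([-np.sin(yaw),np.cos(yaw),0]); o=np.r_[piv,0]
def base(p): p=p-o; return np.array([p@ex,p@ey,p[2]])
def onx(n,u,v,x):
    e,d=ray(n,u,v); t=(x-(e-o)@ex)/(d@ex); return base(e+t*d)
def meas(n):
    for cam,suf,roi in(('top','top',(290,360,120,165)),('scene','sc',(270,360,225,300))):
        im=cv2.imread(f'pics/{n}_{suf}.png'); u0,u1,v0,v1=roi
        h=cv2.cvtColor(im[v0:v1,u0:u1],cv2.COLOR_BGR2HSV).astype(int)
        brass=((h[...,1]>110)&(h[...,2]>70)).astype(np.uint8)
        white=((h[...,1]<60)&(h[...,2]>130)).astype(np.uint8)
        for nm,m in(('brass',brass),('white',white)):
            k,l,st,c=cv2.connectedComponentsWithStats(m,connectivity=4)
            for i in range(1,k):
                if 8<st[i][4]<400: print(cam,nm,st[i], (c[i]+[u0,v0]).round(2))
E
python3 -c "
from h import *
for n in('top','scene'): cv2.imwrite(f'pics/t0_{\"top\" if n==\"top\" else \"sc\"}.png',cv2.imread(f'pics/{n}0.png'))
meas('t0');print();meas('t4')"
```

```text
top brass [17 15  7 12 64] [310.39 140.27]
top brass [30 15  8 10 64] [323.44 139.86]
top brass [57 27 13  7 50] [354.06 149.62]
top brass [  0  30  57  15 310] [322.31 159.23]
top white [24 15  5  6 22] [316.36 137.77]
top white [62 24  8  3 15] [355.13 144.87]
top white [ 44  32  26  13 275] [348.07 158.75]
scene white [21 32  6 12 64] [293.56 262.09]
scene white [  2  60  28   7 109] [287.46 287.93]
scene white [38 64  6  3  9] [310.44 289.78]

top brass [17 15  7 12 69] [310.29 140.14]
top brass [30 15  8 10 66] [323.39 139.48]
top white [37 23  6  9 45] [329.69 147.18]
top white [ 30  35  30  10 220] [334.57 160.31]
scene brass [ 44  46  11  18 171] [319.38 279.74]
scene white [0 0 9 1 9] [274. 225.]
scene white [39 30  7 13 68] [312.51 260.25]
scene white [74 59 16  9 95] [351.63 288.73]
scene white [58 62 11  8 49] [332.37 290.43]
```

Run:
```python
from h import *
print('post top', base(onz('top',310.3,140.2,.043)), 'scene',onx('scene',336.1,280,.158))
print('ptr0 scene z', base(onz('scene',293.56,262.1,.037)))
print('ptr top', base(onz('top',329.69,147.18,.037)), 'scene',base(onz('scene',312.5,260.25,.037)))
```

```text
post top [0.15602005 0.01301649 0.043     ] scene [0.158      0.01347774 0.02110397]
ptr0 scene z [ 0.13510895 -0.04286961  0.037     ]
ptr top [ 0.13948159 -0.01848925  0.037     ] scene [ 0.13397252 -0.01687377  0.037     ]
```

send_rows:
  commands:
    - [[0,0.8,-0.02],[-0.08,0,0],0.74]
    - [[0,0.8,-0.02],[-0.08,0,0],0.74]
    - [[0,0.8,-0.02],[-0.08,0,0],0.74]
    - [[0,0.8,-0.02],[-0.08,0,0],0.74]
    - [[0,0.8,-0.02],[-0.08,0,0],0.74]

```text
time_s: 7.0
eef_pos: [0.4666, -0.0239, 0.1]
ee_rot: [0.705, 0.062, -0.704, 0.062]
wrist_force: [1.8, 3.1, 0.0]
gripper_width: 0.0234
```

send_rows:
  commands:
    - [[0,0.8,-0.02],[-0.08,0,0],0.74]
    - [[0,0.8,-0.02],[-0.08,0,0],0.74]
    - [[0,0.5,-0.02],[-0.05,0,0],0.74]
    - [[0,0,0],[0,0,0],0.74]
    - [[0,0,0],[0,0,0],0.74]

```text
time_s: 7.42
eef_pos: [0.472, -0.0441, 0.0999]
ee_rot: [0.695, 0.133, -0.694, 0.133]
wrist_force: [0.4, -0.1, -0.1]
gripper_width: 0.0238
```

Run:
```python
from h import *
look('t5');zoom('t5');meas('t5')
s=r.read_state(); g=s['eef_pos'][:2]-piv
print(np.linalg.norm(g), (np.arctan2(g[1],g[0])-yaw+np.pi+np.pi)%(2*np.pi)-np.pi,s['wrist_force'])
```

```text
top brass [17 15  7 11 66] [310.21 139.89]
top brass [30 15  8 10 70] [323.51 139.73]
top white [23 25  7 10 49] [315.73 149.94]
top white [ 17  37  27   8 150] [320.19 161.29]
scene brass [ 44  46  11  18 178] [319.35 279.57]
scene white [57 29  7 12 61] [330.41 258.66]
scene white [ 73  56  17  12 149] [351.86 287.15]
scene white [58 62 10  8 50] [332.24 290.28]
scene white [  0  64  50  10 216] [295.59 294.2 ]
0.0982480498140263 0.20364182756019744 [-0.04182709 -0.28112051 -1.30839352]
```

View pics/t5.png

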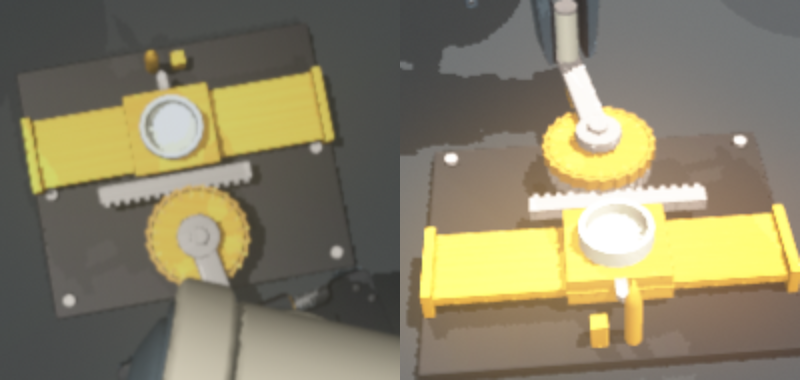

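View pics/t5_z.png

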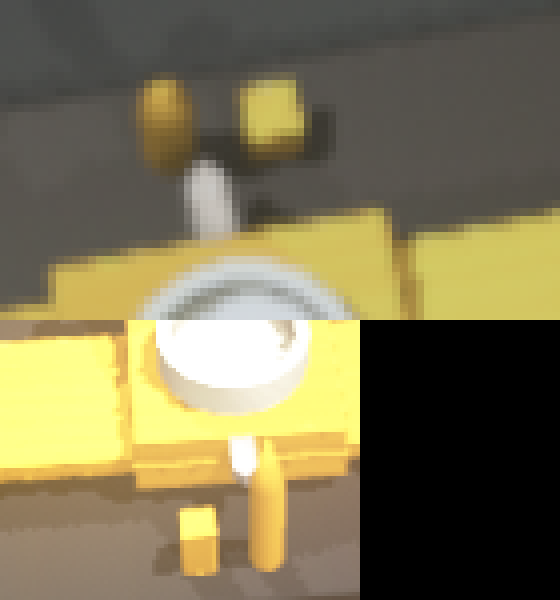

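Run:
```python
from h import *
print('ptr top', base(onz('top',315.73,149.94,.037)), 'scene',base(onz('scene',330.41,258.66,.037)))
```

```text
ptr top [0.13877565 0.00640872 0.037     ] scene [0.13317518 0.00782172 0.037     ]
```

send_rows:
  commands:
    - [[0,0.5,-0.02],[-0.05,0,0],0.74]
    - [[0,0.5,-0.02],[-0.05,0,0],0.74]
    - [[0,0.3,-0.01],[-0.03,0,0],0.74]
    - [[0,0,0],[0,0,0],0.74]
    - [[0,0,0],[0,0,0],0.74]

```text
time_s: 7.93
eef_pos: [0.4773, -0.0554, 0.0998]
ee_rot: [-0.684, -0.178, 0.684, -0.178]
wrist_force: [-1.3, 0.7, -0.1]
gripper_width: 0.0238
```

Run:
```python
from h import *
look('t6');zoom('t6');meas('t6')
s=r.read_state(); g=s['eef_pos'][:2]-piv
print(np.linalg.norm(g), (np.arctan2(g[1],g[0])-yaw+np.pi+np.pi)%(2*np.pi)-np.pi,s['wrist_force'])
```

```text
top brass [17 15  7 11 62] [310.19 139.85]
top brass [30 15  8 10 70] [323.51 139.73]
top white [20 26  7  9 48] [313.   150.29]
top white [ 15  38  26   7 128] [317.69 161.55]
scene white [61 29  6  9 38] [333.   257.08]
scene white [77 59  9  9 55] [350.69 288.56]
scene white [58 62 10  7 46] [332.2  290.04]
scene white [  0  63  50  11 227] [295.46 294.  ]
0.09814700933600985 0.33467558771863937 [-1.28964824  0.72202343 -1.21738924]
```

View pics/t6_z.png

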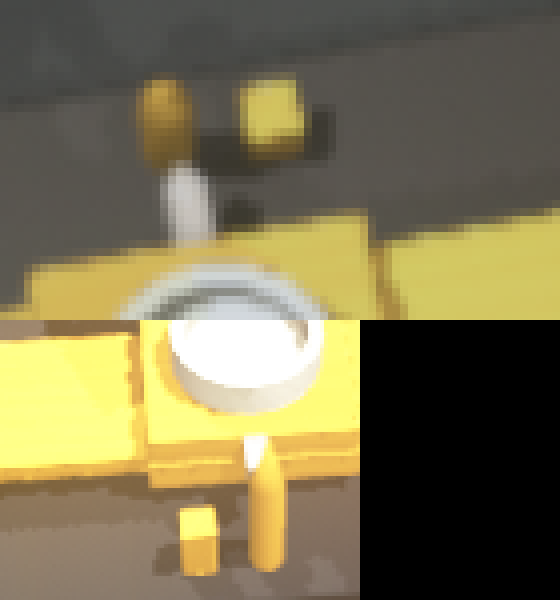

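```bash
cat >> h.py <<'E'
def ring(n):
    # outer ring + inner white blob: largest low-saturation bright component on stage
    for cam,suf,roi in(('top','top',(290,380,140,190)),('scene','sc',(260,370,205,262))):
        im=cv2.imread(f'pics/{n}_{suf}.png'); u0,u1,v0,v1=roi
        h=cv2.cvtColor(im[v0:v1,u0:u1],cv2.COLOR_BGR2HSV).astype(int)
        m=((h[...,1]<70)&(h[...,2]>110)).astype(np.uint8)
        m=cv2.morphologyEx(m,cv2.MORPH_OPEN,np.ones((9,9),np.uint8)) if 0 else m
        k,l,st,c=cv2.connectedComponentsWithStats(m,connectivity=4)
        i=1+np.argmax(st[1:,4]); cnt=max(cv2.findContours((l==i).astype(np.uint8),0,1)[0],key=len)
        hull=cv2.convexHull(cnt); e=cv2.fitEllipse(hull); print(cam,st[i],np.array(e[0])+[u0,v0],e[1],base(onz(cam,e[0][0]+u0,e[0][1]+v0,.058)).round(4))
E
python3 - <<'E'
from h import *
p=base(onz('top',313.0,150.29,.037)); print('ptr top',p)
# two-point pointer axis from zoom
for n in('t0','t4','t5','t6'): print(n); ring(n)
f=lambda x,y:((x)/8+290-.5,(y)/8+125-.5)
L=base(onz('top',*f(28,268),.044)); Rr=base(onz('top',*f(366,212),.044)); print(L,Rr,(L+Rr)/2)
E
```

```text
ptr top [0.13896976 0.01121895 0.037     ]
t0
top [   0    0   90   23 1020] [-776.50463867  247.94229126] (55.45793151855469, 2334.02197265625) [0.2799 1.8488 0.058 ]
scene [   0    0   84   46 2077] [301.11726761 207.6899395 ] (75.75066375732422, 92.3546371459961) [ 0.0507 -0.0283  0.058 ]
t4
top [ 29  15  32  32 818] [334.54423904 170.34992981] (31.988006591796875, 32.04139709472656) [ 0.0944 -0.0183  0.058 ]
scene [   0    0   98   45 2259] [309.01027679 216.85103035] (62.13131332397461, 97.88143157958984) [ 0.0706 -0.0178  0.058 ]
t5
top [ 15  17  32  32 816] [320.24156189 172.81003189] (31.89356231689453, 32.125423431396484) [0.0944 0.0062 0.058 ]
scene [  24    0   86   44 1993] [327.31515503 219.02330589] (56.60056686401367, 87.5271987915039) [0.0772 0.0081 0.058 ]
t6
top [ 12  18  32  32 813] [317.43468094 173.43153   ] (31.763696670532227, 32.05910873413086) [0.0941 0.011  0.058 ]
scene [  27    0   83   44 1933] [329.41912079 218.96380329] (56.14628601074219, 83.02816772460938) [0.0773 0.0111 0.058 ]
[0.12997009 0.04773153 0.044     ] [ 0.12973269 -0.02634184  0.044     ] [0.12985139 0.01069484 0.044     ]
```

send_rows:
  commands:
    - [[0,0.2,-0.01],[-0.02,0,0],0.74]
    - [[0,0.17,0],[-0.02,0,0],0.74]
    - [[0,0,0],[0,0,0],0.74]
    - [[0,0,0],[0,0,0],0.74]
    - [[0,0,0],[0,0,0],0.74]

```text
time_s: 8.45
eef_pos: [0.4794, -0.0589, 0.0999]
ee_rot: [-0.68, -0.192, 0.681, -0.192]
wrist_force: [-1.3, 1.8, -0.2]
gripper_width: 0.0239
```

Run:
```python
from h import *
look('t7');zoom('t7');meas('t7');ring('t7')
s=r.read_state(); g=s['eef_pos'][:2]-piv
print(np.linalg.norm(g), (np.arctan2(g[1],g[0])-yaw+np.pi+np.pi)%(2*np.pi)-np.pi,s['wrist_force'])
```

```text
top brass [17 15  7 11 62] [310.19 139.85]
top brass [30 15  8 10 69] [323.48 139.67]
top white [20 26  6  9 47] [312.26 150.38]
top white [ 14  38  26   7 125] [316.86 161.56]
scene white [62 29  6  8 30] [333.83 256.53]
scene white [77 60  7  8 27] [349.74 289.63]
scene white [58 62 10  7 47] [332.06 290.11]
scene white [  0  65  50   9 208] [294.41 294.27]
top [ 11  18  32  32 811] [316.55765915 173.519207  ] (31.6938419342041, 31.931867599487305) [0.0942 0.0125 0.058 ]
scene [  29    0   81   43 1924] [329.52987671 218.70027256] (55.398223876953125, 81.47051239013672) [0.0768 0.0113 0.058 ]
0.098072919331593 0.3761790825952631 [-0.85823417  0.86051463 -0.73437827]
```

View pics/t7_z.png

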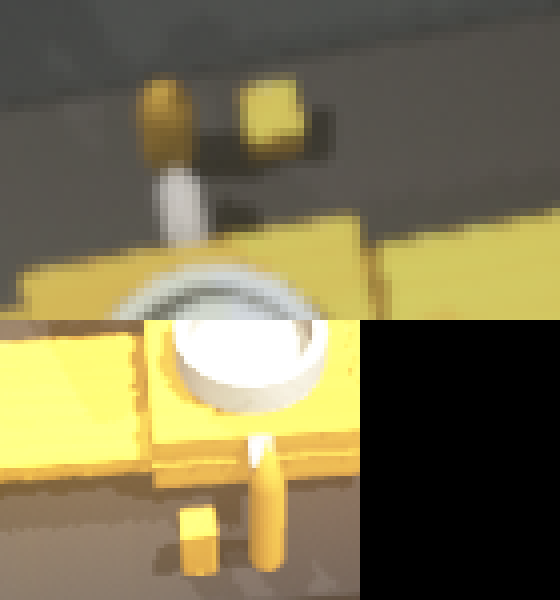

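send_rows:
  commands:
    - [[0,0,0],[0,0,0],0.4]
    - [[0,0,0],[0,0,0],0]
    - [[0,0,0],[0,0,0],0]
    - [[0,0,0],[0,0,0],0]
    - [[0,0,0],[0,0,0],0]

```text
time_s: 8.97
eef_pos: [0.4796, -0.059, 0.1]
ee_rot: [0.681, 0.192, -0.68, 0.192]
wrist_force: [0.1, 0.6, -0.4]
gripper_width: 0.0543
```

send_rows:
  commands:
    - [[-2,0,0],[0,0,0],0]
    - [[-3,0,0],[0,0,0],0]
    - [[-3,0,0],[0,0,0],0]
    - [[-3,0,0],[0,0,0],0]
    - [[0,0,0],[0,0,0],0]

```text
time_s: 9.38
eef_pos: [0.4817, -0.0594, 0.2148]
ee_rot: [0.683, 0.191, -0.678, 0.194]
wrist_force: [1.2, 0.4, 1.2]
gripper_width: 0.0876
```

Run:
```python
from h import *
look('t8');zoom('t8');meas('t8');ring('t8')
print(r.read_state()['gripper_width'],r.read_state()['wrist_force'])
```

```text
top brass [17 15  7 11 62] [310.19 139.81]
top brass [30 15  8 10 66] [323.39 139.48]
top white [20 26  6  9 47] [312.26 150.38]
top white [ 14  38  26   7 131] [316.45 161.61]
scene brass [ 43  46  14  18 182] [319.48 279.49]
scene white [62 29  6  8 30] [334.   256.43]
scene white [78 58  8  5 22] [351.18 284.64]
scene white [  0  64  50  10 221] [295.51 294.13]
top [ 11  18  32  32 814] [316.46048737 173.46048737] (31.816049575805664, 31.956058502197266) [0.0944 0.0126 0.058 ]
scene [  28    0   82   43 1944] [329.47122192 217.45788765] (58.08468246459961, 81.63814544677734) [0.0743 0.0114 0.058 ]
0.09106875354397569 [-0.66325583  0.01482889 -0.95005606]
```

View pics/t8.png

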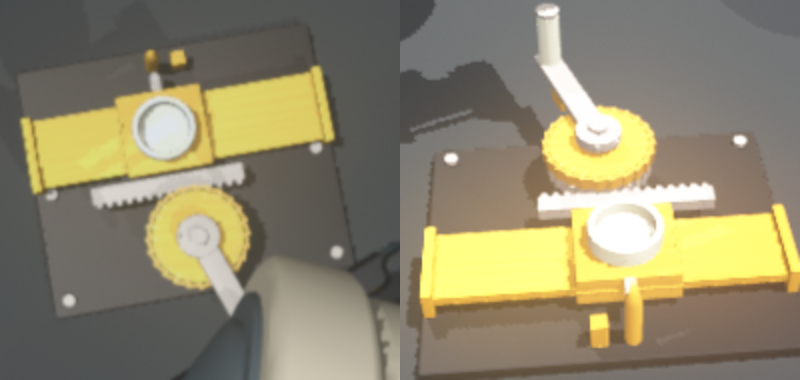

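```bash
python3 -c "
from plant import r
print(r.hand_in())"
```

```text
the job is handed in; nothing more can be done
None
```

The freewheel was checked both ways, and the stage's pointer now stands level with the tall pointed post. I handed the job in at about 9.5 s.

- **Clockwise:** With the fingers loosely around the grip, I swung the lever to its stop. Force stayed within sensor noise, about 2 N, until the stop pushed back with about 15 N. The pictures showed the stage had not moved.
- **Anticlockwise:** The lever took up its lost motion, then drove the stage along at about 40 mm per rad until the pointer was level with the tall post. I then opened the fingers and lifted clear. I only ever touched the grip.

**Last checks, after letting go:**

| Camera | Stage pointer (base y) | Tall post (base y) |
|---|---|---|
| Top | 12.5–12.6 mm | 12.8–13.0 mm |
| Scene | about 13.5 mm (inferred) | 13.5 mm |

- **Remaining error:** It should be under about 1 mm. Near the end the post hid part of the pointer in the scene view, so I carried its last clear reading forward.
- **Disagreements:** On the clear views the two cameras disagreed by about 1.5 mm on the pointer's position. The ring fit in the scene picture was unreliable, so I did not use it.
- **After release:** The stage had not moved and the gripper was well above the lever.

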